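# Stack the foot brackets head to tail in their carrier and shut the keeper

## Robot

A 6-joint arm with a two-finger parallel gripper is mounted at the origin on a cart in front of the work surface, level with it; the furniture and walls round the work are solid. World frame = base frame: x ahead of the robot, y to its left, z up, the work surface at z = 0. Lengths are in m, angles in rad, forces in N, time in s.
With the tool pointing down it reaches from about 0.35 to 0.775 m from the base axis. Payload 5.5 kg.
Tool frame: the origin (TCP) lies midway between the tips of the shut fingers; the grasp point (between the pads) lies grasp_offset behind it (grasp_offset is the distance from the TCP to the grasp point, in m); z points along the fingers, y is the line along which they close (so a half turn about z gives the same grasp; the last joint's range is limited). The gripper opens to 85 mm and grips with 20 to 120 N. Pads are 22 mm wide; open, the fingers measure 114 mm over their backs; the gripper's body (76 mm by 85 mm) begins 54 mm behind the grasp point. The pads swing forward as they close: fully open they stand 13 mm farther back than shut.
Start: joints at [1.111, 0.313, 0.046, 1.304, 0, 1.431], TCP at [0.181, 0.546, 0.199] pointing down, gripper open.
Joint ranges: [-2.76, 2.76], [-0.86, 1.69], [-1.03, 1.26], [-2.2, 2.34], [-1.47, 1.5], [-3.14, 3.14]. Speed limits (rad/s): [2.57, 2.57, 3.14, 3.14, 3.14, 3.14].

## Interface

Orientations are given as a unit quaternion [w, x, y, z].
In Python, from workcell import * gives the robot as it stands.
- The arm moves only by the tool step_arm, never from a script. Its argument "deltas" is a list of rows, each a list of 7 numbers: the shift along the world's x, y, z in mm, then the turn, a rotation vector about the world's x, y, z in degrees, then the gripper's target within -1 to 1 (fully open at 1, half-way at 0, shut at -1). A call has 1 to 5 rows; each row shifts and turns the commanded pose from where the row before left it; what a row does not reach is not made up. A row lasts 1/10 s, in which the tool goes at most 50 mm and 8.59 degrees, less where a joint would pass 70% of its speed; a pose out of reach is approached as far as the arm can. A call is refused whole if a number of a shift passes 50 or a number of a turn 8.59, either way. A call with a gripper value outside its range is refused whole. The fingers move at their own pace and stop on an object; "newtons" is the grip in N (left out, the last holds). Time passes only in rows, so rows that do not move let the fingers close. It gives the time, the measured TCP pose, the force, the opening and the grip force at its end, in the units of the state.
- get_state(): the state, without advancing time (a new reading comes with each control period).
- read_camera(name): name is "scene" or "top"; returns a dict with "image" (400x640x3 uint8, red, green, blue), "z_map" (400x640 float32, m along the optical axis (not along the pixel's ray), 0 where there is no reading), "K" (3x3 intrinsics, pixels), "dist_coeffs" ([k1, k2, p1, p2, k3] as OpenCV has them; the pictures are not rectified), "world_from_camera" (4x4, takes a point from camera to world coordinates). Camera axes: x right, y down, z forward; pixel columns grow to the right and rows downward; lengths in m; the calibration is good to about 2 mm. A picture is of the moment at which its call begins.
- hand_in(): hands the job in; it is judged then, once.
The state is a dict: "clock": time; "joint_pos": joint angles; "qvel": joint speeds; "tau": joint torques, N m; "tcp_pos": TCP position; "orientation": TCP orientation; "wrist_force": force on the tool from outside, world axes, zero at the start; "ft_torque": the same for the moment, N m; "finger_gap": finger opening in m; "grip_force": force on a finger pad.
Only numpy, scipy, OpenCV 4.12 (cv2) and the standard library are available. Lean on these libraries where they do the work, as an engineer would, in place of code of your own. Each camera call takes 0.05 s, during which the arm holds its last target. There are 200 camera calls.

## Task

Finish the set of four levelling-foot brackets in the carrier: set the two loose L-brackets on the pile one after the other, each squarely and turned the opposite way to the one beneath it so that every bush stands in the open quarter of the next bracket and the pile lies flat and balanced; lower them, do not drop them. Then swing the keeper bar across the pile until it is home in its catch, and leave the other tools and things where they are.

Things in the scene. Friction and masses are not known exactly. Their poses are not given: they have to be found in the camera images.
- carrier: fixed grey plate on the bench, 146 x 146 mm, top 10 mm up; origin on the bench under its centre, z up. Corner fences at (+x,+y) and (-x,-y), 4 mm clear of the pile, inner faces at 49 mm, 26 mm along each side, 47 mm high. Pivot post at x 58, y -58 mm; catch post at x -58, y 58 mm, 67 mm high, 30 mm wide. Sides between are open for fingers
- pile_seat (a point): centre of the carrier's top face, 10 mm over the bench, axes as the carrier's; all bracket centres belong over it. Undersides of bracket 3 and 4 rest 20 and 30 mm above it. Bush directions from the bottom up: (+x,+y), (-x,-y) (both there already), then third (+x,+y), fourth (-x,-y)
- bracket_1_mid (a point): bottom bracket of the pile in the carrier: flat L-plate of aluminium, outline 90 x 90 x 10 mm, 0.14 to 0.24 kg; all four alike. Point: centre of the outline, 5 mm over the underside. z up; one limb lies along y at x = -45 to -9 mm, the other along x at y = -45 to -9 mm (grip across either's 36 mm); open quarter: x, y > -9 mm
- bracket_2_mid (a point): second bracket of the pile, on top at the start: flat L-plate of aluminium, outline 90 x 90 x 10 mm, 0.14 to 0.24 kg; all four alike. Point: centre of the outline, 5 mm over the underside. z up; one limb lies along y at x = -45 to -9 mm, the other along x at y = -45 to -9 mm (grip across either's 36 mm); open quarter: x, y > -9 mm
- bracket_a_mid (a point): one of two levelling-foot brackets loose on the bench: flat L-plate of aluminium, outline 90 x 90 x 10 mm, 0.14 to 0.24 kg; all four alike. Point: centre of the outline, 5 mm over the underside. z up; one limb lies along y at x = -45 to -9 mm, the other along x at y = -45 to -9 mm (grip across either's 36 mm); open quarter: x, y > -9 mm
- bracket_b_mid (a point): the other levelling-foot bracket loose on the bench: flat L-plate of aluminium, outline 90 x 90 x 10 mm, 0.14 to 0.24 kg; all four alike. Point: centre of the outline, 5 mm over the underside. z up; one limb lies along y at x = -45 to -9 mm, the other along x at y = -45 to -9 mm (grip across either's 36 mm); open quarter: x, y > -9 mm
- bracket_1_bush (a point): corner of the bottom bracket, on the plate's top face, 27 mm to -x and -y of its centre point: here stands a round steel bush, 24 mm across, 8 mm tall
- bracket_2_bush (a point): corner of the second bracket, on the plate's top face, 27 mm to -x and -y of its centre point: here stands a round steel bush, 24 mm across, 8 mm tall
- bracket_a_bush (a point): corner of the first loose bracket, on the plate's top face, 27 mm to -x and -y of its centre point: here stands a round steel bush, 24 mm across, 8 mm tall
- bracket_b_bush (a point): corner of the second loose bracket, on the plate's top face, 27 mm to -x and -y of its centre point: here stands a round steel bush, 24 mm across, 8 mm tall
- keeper_bar (a joint): angle of the flat steel bar (18 x 6 mm, 172 mm long, underside 53 mm over the bench) about the upright pivot at carrier x 58, y -58 mm. 0 = home on its stop in the catch, lying over the pile towards carrier (-x,+y). Grows as it opens, clockwise from above, out over the (+x,+y) corner; starts 1.38 to 1.62 rad open; about 0.05 N m of friction holds it
- keeper_knob (a point): middle of the black upright knob on the keeper bar, 20 mm thick, 28 mm tall, 125 mm from the pivot; the point lies 73 mm over the bench, the knob's top 87 mm, the bar's top 59 mm
- open_chassis: fixed open instrument chassis beside the carrier; from its origin on the bench it reaches 125 mm to world -x, 70 mm to +x, 175 mm to -y, 170 mm to +y, and 71 mm up
- stack_bin_lower: fixed blue bins, one above the other, about 0.3 m high together; from this origin on the bench they reach 80 mm to world +x and -x, 95 mm to +y and -y
- hex_keys: yellow folding hex-key set, 30 x 88 x 21 mm, bystander; its origin is the centre of its underside
- driver_green: black and green screwdriver, 190 mm long, 25 mm thick, bystander; its origin is the centre of its underside
- solder_spool: blue spool of solder, 64 mm across, 39 mm tall, bystander; its origin is the centre of its underside

How it is judged:
On the way, in this order (a step that is already met when the one before it is completed fails the run):
1. one loose bracket lies flat on the pile as its third layer, turned opposite to the second (((horizontal distance between bracket_a_mid and pile_seat below 0.008 m and angle between bracket_a_mid's own z axis and vertical below 0.06 rad and z of bracket_a_mid in the frame of carrier between 0.0315 and 0.0385 m and angle between the x axis of bracket_a_mid and the x axis of carrier, either way round below 0.17 rad and x of bracket_a_bush in the frame of carrier above 0.015 m and y of bracket_a_bush in the frame of carrier above 0.015 m) or (horizontal distance between bracket_b_mid and pile_seat below 0.008 m and angle between bracket_b_mid's own z axis and vertical below 0.06 rad and z of bracket_b_mid in the frame of carrier between 0.0315 and 0.0385 m and angle between the x axis of bracket_b_mid and the x axis of carrier, either way round below 0.17 rad and x of bracket_b_bush in the frame of carrier above 0.015 m and y of bracket_b_bush in the frame of carrier above 0.015 m))), for 0.2 s.
2. the other loose bracket lies flat on top as the fourth layer, turned opposite to the third ((((horizontal distance between bracket_a_mid and pile_seat below 0.008 m and angle between bracket_a_mid's own z axis and vertical below 0.06 rad and z of bracket_a_mid in the frame of carrier between 0.0315 and 0.0385 m and angle between the x axis of bracket_a_mid and the x axis of carrier, either way round below 0.17 rad and x of bracket_a_bush in the frame of carrier above 0.015 m and y of bracket_a_bush in the frame of carrier above 0.015 m) and (horizontal distance between bracket_b_mid and pile_seat below 0.008 m and angle between bracket_b_mid's own z axis and vertical below 0.06 rad and z of bracket_b_mid in the frame of carrier between 0.0415 and 0.0485 m and angle between the x axis of bracket_b_mid and the x axis of carrier, either way round below 0.17 rad and x of bracket_b_bush in the frame of carrier below -0.015 m and y of bracket_b_bush in the frame of carrier below -0.015 m)) or ((horizontal distance between bracket_b_mid and pile_seat below 0.008 m and angle between bracket_b_mid's own z axis and vertical below 0.06 rad and z of bracket_b_mid in the frame of carrier between 0.0315 and 0.0385 m and angle between the x axis of bracket_b_mid and the x axis of carrier, either way round below 0.17 rad and x of bracket_b_bush in the frame of carrier above 0.015 m and y of bracket_b_bush in the frame of carrier above 0.015 m) and (horizontal distance between bracket_a_mid and pile_seat below 0.008 m and angle between bracket_a_mid's own z axis and vertical below 0.06 rad and z of bracket_a_mid in the frame of carrier between 0.0415 and 0.0485 m and angle between the x axis of bracket_a_mid and the x axis of carrier, either way round below 0.17 rad and x of bracket_a_bush in the frame of carrier below -0.015 m and y of bracket_a_bush in the frame of carrier below -0.015 m)))), for 0.2 s.
At the end, for the whole second after the job is handed in: All four brackets lie flat (3.5 degrees, heights within 3.5 mm), centred in the carrier within 8 mm, square within 10 degrees, bushes alternately to (+x,+y) and (-x,-y) from the bottom up; keeper bar within 0.08 rad of home; all released and at rest ((((horizontal distance between bracket_a_mid and pile_seat below 0.008 m and angle between bracket_a_mid's own z axis and vertical below 0.06 rad and z of bracket_a_mid in the frame of carrier between 0.0315 and 0.0385 m and angle between the x axis of bracket_a_mid and the x axis of carrier, either way round below 0.17 rad and x of bracket_a_bush in the frame of carrier above 0.015 m and y of bracket_a_bush in the frame of carrier above 0.015 m) and (horizontal distance between bracket_b_mid and pile_seat below 0.008 m and angle between bracket_b_mid's own z axis and vertical below 0.06 rad and z of bracket_b_mid in the frame of carrier between 0.0415 and 0.0485 m and angle between the x axis of bracket_b_mid and the x axis of carrier, either way round below 0.17 rad and x of bracket_b_bush in the frame of carrier below -0.015 m and y of bracket_b_bush in the frame of carrier below -0.015 m)) or ((horizontal distance between bracket_b_mid and pile_seat below 0.008 m and angle between bracket_b_mid's own z axis and vertical below 0.06 rad and z of bracket_b_mid in the frame of carrier between 0.0315 and 0.0385 m and angle between the x axis of bracket_b_mid and the x axis of carrier, either way round below 0.17 rad and x of bracket_b_bush in the frame of carrier above 0.015 m and y of bracket_b_bush in the frame of carrier above 0.015 m) and (horizontal distance between bracket_a_mid and pile_seat below 0.008 m and angle between bracket_a_mid's own z axis and vertical below 0.06 rad and z of bracket_a_mid in the frame of carrier between 0.0415 and 0.0485 m and angle between the x axis of bracket_a_mid and the x axis of carrier, either way round below 0.17 rad and x of bracket_a_bush in the frame of carrier below -0.015 m and y of bracket_a_bush in the frame of carrier below -0.015 m))) and horizontal distance between each of bracket_1_mid, bracket_2_mid and pile_seat below 0.008 m and angle between each of bracket_1_mid, bracket_2_mid's own z axis and vertical below 0.06 rad and z of bracket_1_mid in the frame of carrier between 0.0115 and 0.0185 m and angle between the x axis of each of bracket_1_mid, bracket_2_mid and the x axis of carrier, either way round below 0.17 rad and x of bracket_1_bush in the frame of carrier above 0.015 m and y of bracket_1_bush in the frame of carrier above 0.015 m and z of bracket_2_mid in the frame of carrier between 0.0215 and 0.0285 m and x of bracket_2_bush in the frame of carrier below -0.015 m and y of bracket_2_bush in the frame of carrier below -0.015 m and value of joint keeper_bar below 0.08 rad and linear speed of each of bracket_a, bracket_b below 0.03 m/s); the robot touches nothing.
It fails at once if a loose bracket is dropped or flung (moves faster than 0.35 m/s, out of the fingers) ((linear speed of bracket_a above 0.35 m/s and contact force between bracket_a and the fingers below 0.02 N) or (linear speed of bracket_b above 0.35 m/s and contact force between bracket_b and the fingers below 0.02 N)).
It fails at once if a bystander (hex keys, screwdriver, solder spool) is moved by more than 25 mm (distance of any of hex_keys, driver_green, solder_spool from where it was at the start of the episode above 0.025 m).
It also fails if it takes over 67 s, if anything falls off the work surface, if the arm or the gripper's body presses on something with over 40 N, if the wrist force passes 120 N, or if a joint passes its speed limit or range.

## Working session

There is one attempt and no reset: what is moved stays moved. The work goes in short steps, Python scripts to look and compute and a tool call to move; the robot and the scene stay as the last step left them, time stands still between calls to the robot, and variables do not carry over. Pictures are saved under pics/ and viewed, at most 10 in all, crops included, and the job is handed in when it is done.

Besides the shell and the picture viewer there is one more tool, called after "Emit:" as name([rows], argument=value, ...), one row to a line, values as JSON. step_arm: Moves the arm, as the interface text tells. Its arguments: {"type":"object","properties":{"deltas":{"type":"array","items":{"type":"array","items":{"type":"number"}}},"newtons":{"type":"number"}},"required":["deltas"]}

```bash
mkdir -p pics; cat > h.py <<'E'
from workcell import *
import numpy as np, cv2
def shot(n):
    c=read_camera(n); np.savez(f'/tmp/{n}.npz',**c); return c
def load(n): return dict(np.load(f'/tmp/{n}.npz'))
def px(c,u,v,z=None):
    p=cv2.undistortPoints(np.array([[[u,v]]],float),c['K'],c['dist_coeffs'])[0,0]
    r=np.array([p[0],p[1],1.0]); T=c['world_from_camera']
    if z is None:
        d=c['z_map'][int(round(v)),int(round(u))]; return T[:3,:3]@(r*d)+T[:3,3]
    w=T[:3,:3]@r; return T[:3,3]+w*(z-T[2,3])/w[2]
E
python3 - <<'E'
from h import *
for n in('top','scene'):
    c=shot(n); cv2.imwrite(f'pics/{n}0.png',cv2.resize(c['image'][:,:,::-1],(800,500),interpolation=cv2.INTER_CUBIC)); print(c['world_from_camera'].round(3).tolist(),c['K'].tolist())
s=get_state();print(s)
E
```

```text
[[0.027, -0.974, 0.225, 0.302], [-1.0, -0.026, 0.006, -0.115], [0.0, -0.225, -0.974, 1.108], [0.0, 0.0, 0.0, 1.0]] [[381.4589172131953, 0.0, 318.89059398980527], [0.0, 381.4589172131953, 205.1426872045549], [0.0, 0.0, 1.0]]
[[0.839, -0.414, 0.353, 0.074], [-0.544, -0.629, 0.555, -0.815], [-0.008, -0.658, -0.753, 1.079], [0.0, 0.0, 0.0, 1.0]] [[410.1735172797544, 0.0, 321.04043745530544], [0.0, 410.1735172797544, 196.59920467410828], [0.0, 0.0, 1.0]]
{'clock': 0.1, 'joint_pos': array([ 1.11139169e+00,  3.13958240e-01,  4.51100530e-02,  1.30357601e+00,
       -1.76061032e-05,  1.43122533e+00]), 'qvel': array([-0.00036356, -0.00243869,  0.00214647,  0.00146307,  0.00021941,
        0.00047723]), 'tau': array([ 3.26761816e-03, -4.81724453e+01,  2.99243903e+01,  1.26914552e-02,
       -8.23169194e-05,  1.24974309e-05]), 'tcp_pos': array([0.18056515, 0.54539866, 0.19848647]), 'orientation': array([-2.31724725e-04,  1.59236027e-01,  9.87240206e-01, -7.80302030e-04]), 'wrist_force': array([-0.30720733,  0.16680456, -0.15182255]), 'ft_torque': array([-0.06148151, -0.00796777, -0.02297196]), 'grip_force': 0.0, 'finger_gap': 0.08542450036915111}
```

View pics/top0.png

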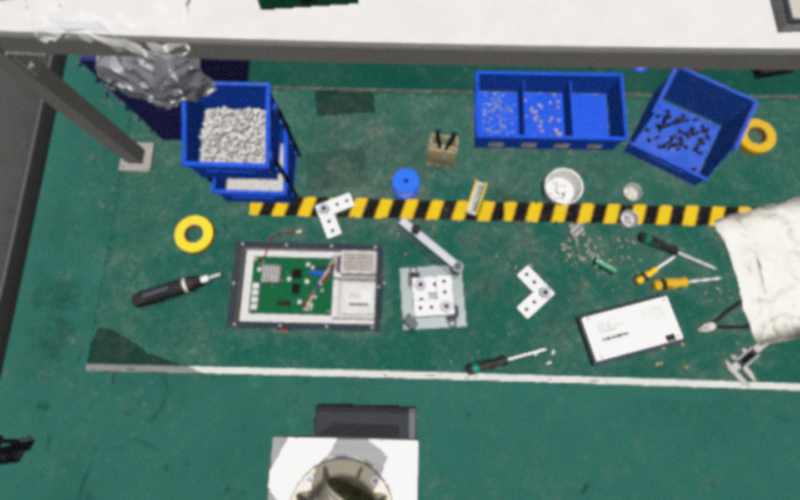

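View pics/scene0.png

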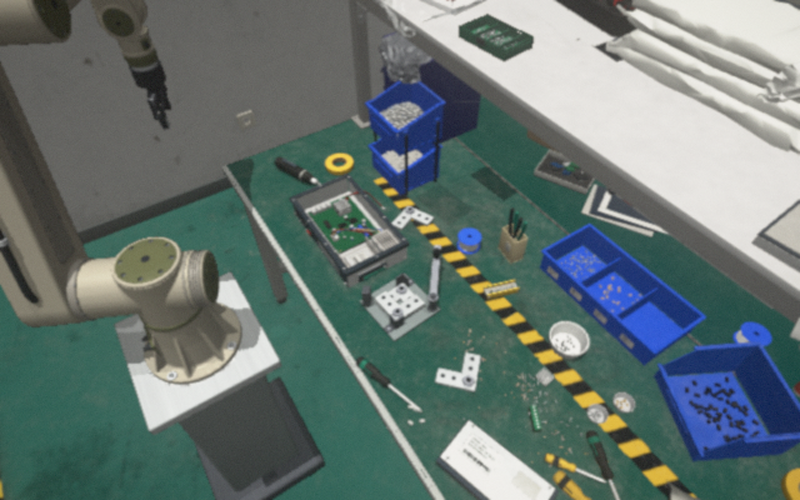

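The top view (800 px wide) shows the carrier at (433,295), with the bar out to (403,225). Loose brackets lie at (335,214) and (535,291). I'll enlarge those areas next.

```bash
python3 - <<'E'
from h import *
c=load('top'); im=c['image'][:,:,::-1]
def cr(u,v,w,h,k): return cv2.resize(im[v:v+h,u:u+w],None,fx=k,fy=k,interpolation=cv2.INTER_CUBIC)
a=cr(245,148,50,50,8);b=cr(400,205,50,50,8)
cv2.imwrite('pics/ab.png',np.hstack([a,b]))
cv2.imwrite('pics/car.png',cr(310,165,75,105,5.7 if 0 else 5.5))
E
```

```text
(no output)
```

View pics/ab.png

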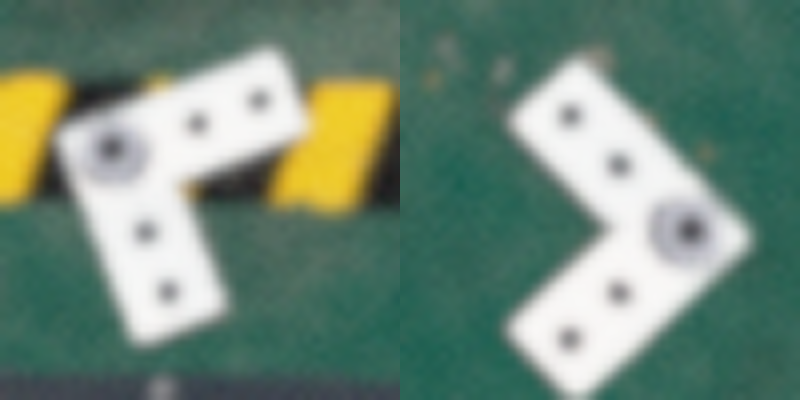

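View pics/car.png

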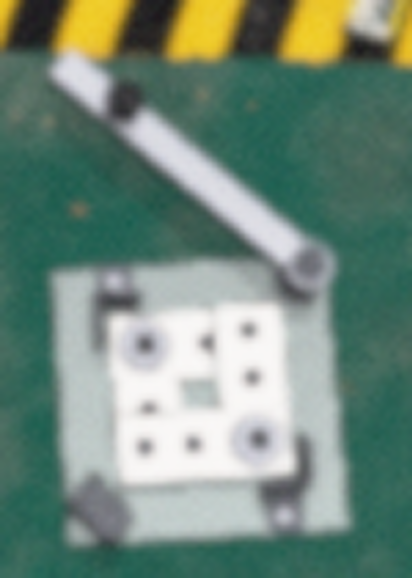

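The loose brackets' six corners read clearly in the crops: a's outer corner is at (62,135) and b's at (750,238). In the carrier crop, the second bracket's outer corner is at (298,475), the pivot at (310,263) and the knob at (125,100). I'll fit poses from these.

```bash
cat > fit.py <<'E'
from h import *
L=np.array([[-45,-45],[45,-45],[45,-9],[-9,-9],[-9,45],[-45,45]])/1e3
def rigid(P,Q):
    a,b=P.mean(0),Q.mean(0);U,_,V=np.linalg.svd((P-a).T@(Q-b));D=np.diag([1,np.linalg.det(U@V)]);R=(U@D@V).T
    r=Q-b-(P-a)@R.T; return b-R@a,np.degrees(np.arctan2(R[1,0],R[0,0])),np.abs(r).max()*1e3
def pts(c,uv,z,o,k): return np.array([px(c,o[0]+(u+.5)/k-.5,o[1]+(v+.5)/k-.5,z)[:2] for u,v in uv])
E
python3 - <<'E'
from fit import *
import workcell; print([n for n in dir(workcell) if n[0]!='_'], getattr(workcell,'grasp_offset',None))
c=load('top')
for nm,uv in (('a',[(62,135),(138,345),(228,312),(185,185),(312,128),(275,45)]),('b',[(350,238),(175,52),(108,120),(212,228),(108,328),(180,400)])):
    Q=pts(c,uv,.01,(245,148) if nm=='a' else (400,205),8)
    for q in(Q,Q[[0,5,4,3,2,1]]):
        t,y,r=rigid(L,q); print(nm,t.round(4),y.round(1),r.round(1))
# bracket 2 in carrier axes
uv=[(298,475),(288,302),(215,308),(215,402),(113,415),(120,485)]
Q=pts(c,uv,.03,(310,165),5.5)
for q in(Q,Q[[0,5,4,3,2,1]]):
    t,y,r=rigid(L,q); print('pile',t.round(4),y.round(1),r.round(1))
Q=pts(c,[(52,270),(352,528),(68,545)],.01,(310,165),5.5)
t,y,r=rigid(np.array([[73,73],[-73,-73],[-73,73]])/1e3,Q);print('carrier',t.round(4),y.round(1),r)
for n,(u,v),z in(('pivot',(310,263),.062),('knob',(125,98),.087),('bar end',(62,65),.059)): print(n,pts(c,[(u,v)],z,(310,165),5.5).round(4))
for n,l,z in(('chassis',[(245,242),(382,247),(380,330),(229,327)],.071),('bins',[(182,85),(270,83),(268,160),(183,163)],.3),('spool',[(405,183)],.039),('hex',[(478,197)],.021),('driver',[(468,370),(547,350)],.02)):
    print(n,pts(c,l,z,(0,0),1.25).round(3).tolist())
for u,v in((232,150),(225,145),(264,110),(180,110)): print('binz',px(c,u,v).round(3))
E
```

```text
['MotionError', 'get_state', 'grasp_offset', 'hand_in', 'read_camera'] 0.0187
a [0.6547 0.0391] -155.9 2.1
a [0.6577 0.047 ] 24.7 109.1
b [ 0.4815 -0.4085] 43.4 1.4
b [ 0.4813 -0.417 ] -135.6 117.4
pile [ 0.4637 -0.1889] 4.1 3.2
pile [ 0.458  -0.1952] -178.4 89.5
carrier [ 0.4639 -0.1887] 5.1 0.9269773089170125
pivot [[ 0.5265 -0.2409]]
knob [[ 0.604  -0.1444]]
bar end [[ 0.6294 -0.112 ]]
chassis [[0.566, 0.237], [0.563, -0.071], [0.378, -0.073], [0.377, 0.252]]
bins [[0.809, 0.307], [0.819, 0.142], [0.663, 0.133], [0.652, 0.285]]
spool [[0.73, -0.119]]
hex [[0.705, -0.295]]
driver [[0.3, -0.269], [0.348, -0.445]]
binz [0.699 0.146 0.07 ]
binz [ 0.302 -0.115  1.108]
binz [ 0.865  0.074 -0.006]
binz [0.735 0.24  0.238]
```

Emit:
step_arm([
  [28, -38, 0, 0, 0, -3.6, 0.2],
  [28, -38, 0, 0, 0, -3.6, 0.2],
  [28, -38, 0, 0, 0, -3.6, 0.2],
  [28, -38, 0, 0, 0, -3.6, 0.2],
  [28, -38, 0, 0, 0, -3.6, 0.2],
], newtons=60)

```text
clock: 0.6
tcp_pos: [0.3213, 0.3542, 0.199]
orientation: [-0.0, 0.313, 0.95, -0.0]
wrist_force: [1.1, 0.0, 0.2]
finger_gap: 0.0516
grip_force: 0.0
```

Emit:
step_arm([
  [28, -38, 0, 0, 0, -3.6, 0.2],
  [28, -38, 0, 0, 0, -3.6, 0.2],
  [28, -38, 0, 0, 0, -3.6, 0.2],
  [28, -38, 0, 0, 0, -3.6, 0.2],
  [28, -38, 0, 0, 0, -3.6, 0.2],
])

```text
clock: 1.1
tcp_pos: [0.4614, 0.1641, 0.1991]
orientation: [-0.0, 0.458, 0.889, 0.0]
wrist_force: [0.5, 0.7, -0.1]
finger_gap: 0.0511
grip_force: 0.0
```

Emit:
step_arm([
  [28, -38, 0, 0, 0, -3.6, 0.2],
  [28, -38, 0, 0, 0, -3.6, 0.2],
  [28, -38, 0, 0, 0, -3.6, 0.2],
  [0, 0, 0, 0, 0, 0, 0.2],
])

```text
clock: 1.5
tcp_pos: [0.5478, 0.0472, 0.1983]
orientation: [0.001, 0.541, 0.841, -0.0]
wrist_force: [0.0, 0.3, -0.2]
finger_gap: 0.0513
grip_force: 0.0
```

Emit:
step_arm([
  [34, -1.5, 0, 0, 0, -0.4, 0.2],
  [34, -1.5, 0, 0, 0, 0, 0.2],
  [34, -1.5, -20, 0, 0, 0, 0.2],
  [34, -1.7, -40, 0, 0, 0, 0.2],
  [0, 0, -40, 0, 0, 0, 0.2],
])

```text
clock: 2.0
tcp_pos: [0.6831, 0.0458, 0.0994]
orientation: [0.002, 0.541, 0.841, 0.001]
wrist_force: [-0.0, -0.5, -1.6]
finger_gap: 0.0512
grip_force: 0.0
```

Emit:
step_arm([
  [0, 0, -40, 0, 0, 0, 0.2],
  [0, 0, -28, 0, 0, 0, 0.2],
  [0, 0, -15, 0, 0, 0, 0.2],
  [0, 0, 0, 0, 0, 0, 0.2],
])

```text
clock: 2.4
tcp_pos: [0.6758, 0.0465, 0.0144]
orientation: [-0.003, 0.541, 0.841, -0.002]
wrist_force: [0.3, -0.9, 0.2]
finger_gap: 0.0512
grip_force: 0.0
```

```bash
python3 - <<'E'
from h import *
c=shot('top');s=shot('scene'); k=6
a=cv2.resize(c['image'][140:205,235:301,::-1],None,fx=k,fy=k,interpolation=cv2.INTER_CUBIC)
b=cv2.resize(s['image'][135:200,300:366,::-1],None,fx=k,fy=k,interpolation=cv2.INTER_CUBIC)
cv2.imwrite('pics/g1.png',np.hstack([a,b]))
E
```

```text
(no output)
```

View pics/g1.png

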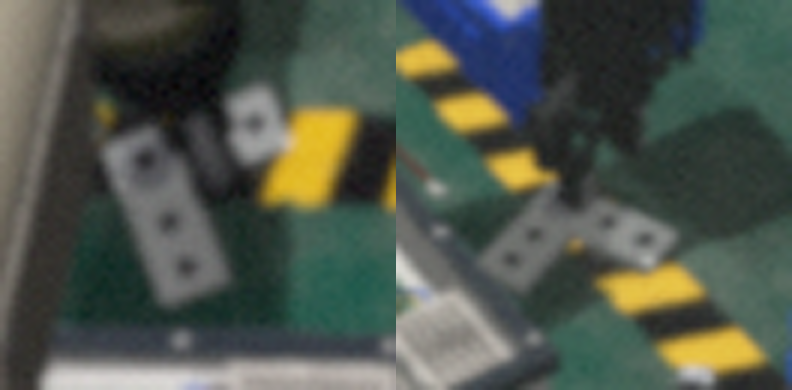

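Both views show the fingers straddling the limb, with the inner finger at about (205,150) in the left crop. The TCP is about 8 mm short in x, so I'll correct that and lower.

Emit:
step_arm([
  [7, -5, 0, 0, 0, 0, 0.2],
  [0, 0, -5, 0, 0, 0, 0.2],
  [0, 0, -4, 0, 0, 0, 0.2],
  [0, 0, 0, 0, 0, 0, 0.2],
])

```text
clock: 2.9
tcp_pos: [0.6858, 0.0407, 0.0088]
orientation: [-0.0, 0.541, 0.841, -0.0]
wrist_force: [-1.0, -0.9, -0.3]
finger_gap: 0.0516
grip_force: 0.0
```

Emit:
step_arm([
  [0, 0, -2, 0, 0, 0, 0.0],
  [0, 0, 0, 0, 0, 0, 0.0],
])

```text
clock: 3.1
tcp_pos: [0.6859, 0.0408, 0.007]
orientation: [-0.0, 0.541, 0.841, -0.0]
wrist_force: [0.3, 0.0, -0.7]
finger_gap: 0.0428
grip_force: 0.0
```

Emit:
step_arm([
  [-1, 0, -3, 0, 0, 0, 0.0],
  [0, 0, 0, 0, 0, 0, 0.0],
])

```text
clock: 3.3
tcp_pos: [0.6847, 0.0408, 0.0038]
orientation: [-0.0, 0.541, 0.841, -0.0]
wrist_force: [-0.2, -0.1, -0.4]
finger_gap: 0.0423
grip_force: 0.0
```

Emit:
step_arm([
  [-1, 0, -3, 0, 0, 0, -0.05],
  [0, 0, 0, 0, 0, 0, -0.05],
])

```text
clock: 3.5
tcp_pos: [0.6837, 0.0408, 0.0008]
orientation: [-0.0, 0.541, 0.841, -0.0]
wrist_force: [-0.8, 1.0, -0.7]
finger_gap: 0.0408
grip_force: 0.0
```

Emit:
step_arm([
  [0, 0, -1.5, 0, 0, 0, -0.05],
  [0, 0, 0, 0, 0, 0, -0.05],
])

```text
clock: 3.7
tcp_pos: [0.6841, 0.0408, -0.0004]
orientation: [-0.0, 0.541, 0.841, -0.0]
wrist_force: [0.1, 0.2, -0.3]
finger_gap: 0.0406
grip_force: 0.0
```

Emit:
step_arm([
  [0, 0, -1.5, 0, 0, 0, -0.05],
  [0, 0, 0, 0, 0, 0, -0.05],
])

```text
clock: 3.9
tcp_pos: [0.6841, 0.0408, -0.002]
orientation: [-0.0, 0.541, 0.841, -0.0]
wrist_force: [0.4, 0.8, -0.7]
finger_gap: 0.0402
grip_force: 0.0
```

Emit:
step_arm([
  [0, 0, 0, 0, 0, 0, -0.3],
  [0, 0, 0, 0, 0, 0, -0.6],
  [0, 0, 0, 0, 0, 0, -1],
  [0, 0, 0, 0, 0, 0, -1],
])

```text
clock: 4.3
tcp_pos: [0.6842, 0.0408, -0.0017]
orientation: [0.0, 0.541, 0.841, 0.0]
wrist_force: [0.3, 0.0, 0.8]
finger_gap: 0.0004
grip_force: 0.0
```

Emit:
step_arm([
  [0, 0, 5, 0, 0, 0, -1],
  [0, 0, 10, 0, 0, 0, -1],
  [0, 0, 20, 0, 0, 0, -1],
  [0, 0, 30, 0, 0, 0, -1],
  [0, 0, 30, 0, 0, 0, -1],
])

```text
clock: 4.8
tcp_pos: [0.684, 0.0408, 0.0948]
orientation: [-0.0, 0.541, 0.841, 0.0]
wrist_force: [0.5, 0.1, -0.5]
finger_gap: 0.0004
grip_force: 0.0
```

```bash
python3 - <<'E'
from h import *
c=shot('top');s=shot('scene'); k=6
a=cv2.resize(c['image'][140:205,235:301,::-1],None,fx=k,fy=k,interpolation=cv2.INTER_CUBIC)
b=cv2.resize(s['image'][135:200,300:366,::-1],None,fx=k,fy=k,interpolation=cv2.INTER_CUBIC)
cv2.imwrite('pics/g2.png',np.hstack([a,b]))
E
```

```text
(no output)
```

View pics/g2.png

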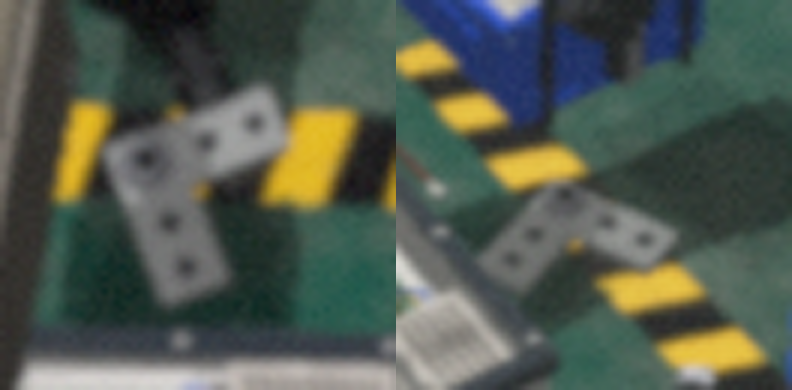

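```bash
python3 - <<'E'
from fit import *
c=load('top')
print('tip',pts(c,[(225,98)],.095,(235,140),6))
for u,v in((255,125),(185,235),(340,260),(150,160)):
    print(px(c,235+u/6,140+v/6).round(4))
c=load('scene')
for u,v in((645,240),(520,250),(640,120),(560,195)):
    print('s',px(c,300+(u-396)/6,135+v/6).round(4))
print(get_state()['tcp_pos'])
E
```

```text
tip [[0.67448936 0.02634387]]
[0.6908 0.021  0.009 ]
[0.6315 0.0529 0.0101]
[ 0.6247 -0.0239 -0.0039]
[0.667  0.0711 0.0203]
s [0.6929 0.0189 0.0114]
s [0.6248 0.0526 0.0124]
s [0.7562 0.115  0.0024]
s [0.6673 0.0732 0.0185]
[0.68778741 0.04060593 0.09990075]
```

```bash
cat >> h.py <<'E'
def cloud(c):
    h,w=c['z_map'].shape; u,v=np.meshgrid(np.arange(w),np.arange(h))
    p=cv2.undistortPoints(np.stack([u,v],-1).reshape(-1,1,2).astype(float),c['K'],c['dist_coeffs'])[:,0]
    z=c['z_map'].reshape(-1); P=np.c_[p*z[:,None],z]@c['world_from_camera'][:3,:3].T+c['world_from_camera'][:3,3]
    P[z==0]=np.nan; return P.reshape(h,w,3)
E
python3 - <<'E'
from h import *
for n in('top','scene'):
    P=cloud(load(n)).reshape(-1,3)
    m=(np.hypot(P[:,0]-.686,P[:,1]-.041)<.07)&(P[:,2]>.03)&(P[:,2]<.25)
    Q=P[m]; Q=Q[np.argsort(Q[:,2])]; print(n,len(Q)); print(Q[:12].round(3).tolist()); print(Q[12::len(Q)//12].round(3).tolist())
E
```

```text
top 169
[[0.681, 0.029, 0.146], [0.671, 0.047, 0.148], [0.667, 0.048, 0.172], [0.663, 0.045, 0.175], [0.663, 0.019, 0.178], [0.651, 0.041, 0.178], [0.658, 0.039, 0.181], [0.658, 0.036, 0.182], [0.655, 0.036, 0.183], [0.664, 0.026, 0.183], [0.654, 0.038, 0.185], [0.663, 0.02, 0.185]]
[[0.654, 0.04, 0.186], [0.64, 0.027, 0.202], [0.631, 0.005, 0.213], [0.669, 0.022, 0.216], [0.626, 0.022, 0.218], [0.631, 0.007, 0.22], [0.633, 0.007, 0.222], [0.634, 0.019, 0.225], [0.642, 0.026, 0.231], [0.648, 0.025, 0.236], [0.645, 0.034, 0.242], [0.645, 0.031, 0.248]]
scene 333
[[0.681, 0.035, 0.136], [0.689, 0.029, 0.136], [0.686, 0.031, 0.137], [0.681, 0.03, 0.14], [0.675, 0.039, 0.141], [0.695, 0.031, 0.141], [0.686, 0.03, 0.142], [0.675, 0.039, 0.145], [0.681, 0.029, 0.145], [0.686, 0.025, 0.146], [0.677, 0.035, 0.147], [0.677, 0.029, 0.147]]
[[0.693, 0.03, 0.147], [0.693, 0.03, 0.165], [0.667, 0.016, 0.183], [0.719, 0.04, 0.193], [0.657, 0.015, 0.202], [0.642, 0.009, 0.209], [0.634, 0.008, 0.218], [0.669, 0.02, 0.222], [0.644, 0.007, 0.226], [0.647, 0.018, 0.23], [0.672, 0.021, 0.236], [0.68, 0.021, 0.241]]
```

```bash
python3 - <<'E'
from h import *
def proj(c,p):
    T=np.linalg.inv(c['world_from_camera']);r,_=cv2.Rodrigues(T[:3,:3])
    return cv2.projectPoints(np.array([p],float),r,T[:3,3],c['K'],c['dist_coeffs'])[0][0,0]
s=get_state();print({k:np.round(v,4) for k,v in s.items()})
for z in(.1,.118,.135,.16):
  q=np.array([.6878,.0406,z])
  t=(proj(load('top'),q)-[235,140])*6; u=(proj(load('scene'),q)-[300,135])*6+[396,0]; print(z,t.round(),u.round())
i=load('scene')['image'][125:160,325:352].mean(2).astype(int)
print(i[:, ::1])
E
```

```text
{'clock': np.float64(4.9), 'joint_pos': array([-5.7400e-02,  5.6630e-01,  1.9150e-01,  1.1860e+00,  1.0000e-04,
        1.0861e+00]), 'qvel': array([-0.0003,  0.0332, -0.0628, -0.0596, -0.0017, -0.0001]), 'tau': array([ 1.30000e-02, -5.87751e+01,  2.78393e+01,  9.05600e-01,
       -6.10000e-03,  0.00000e+00]), 'tcp_pos': array([0.6878, 0.0406, 0.0999]), 'orientation': array([0.0043, 0.5411, 0.8409, 0.0025]), 'wrist_force': array([0.9257, 0.5739, 0.0352]), 'ft_torque': array([0.0433, 0.0116, 0.0289]), 'grip_force': np.float64(0.0), 'finger_gap': np.float64(-0.0)}
0.1 [192.  64.] [621. 114.]
0.118 [187.  50.] [622.  91.]
0.135 [182.  36.] [622.  69.]
0.16 [174.  14.] [623.  36.]
[[ 71 134 180 187 160 104  52  38  33  39  38  40  37  31  33  34  35  35
   38  36  36  36  37  35  35  52  68]
 [ 68 126 175 182 148  84  40  41  38  38  33  36  36  38  34  35  35  37
   32  32  39  35  34  41  37  50  69]
 [ 75 135 180 179 146  81  49  46  43  40  36  28  37  39  36  37  36  35
   37  35  39  36  39  36  38  58  75]
 [ 78 141 185 183 146  83  52  53  44  35  34  36  34  33  39  34  36  35
 
[... 2841 characters left out ...]
  77  74  75  77  73]
 [ 46  71  88  91  90  86  81  85  85  90  89  90  93  88  83  82  79  78
   71  75  76  78  79  75  72  73  66]
 [ 50  73  89  88  88  84  86  87  86  87  88  87  82  80  80  78  77  77
   73  77  79  77  77  72  71  62  61]
 [ 60  75  86  87  85  86  86  85  80  77  79  81  80  77  79  76  78  77
   75  75  79  75  73  66  56  55  47]
 [ 58  72  81  84  83  86  85  85  74  79  75  77  80  81  80  81  76  79
   71  72  69  64  58  52  50  51  50]
 [ 73  77  86  87  85  84  86  82  82  79  77  81  84  83  81  84  82  79
   70  65  58  52  52  51  51  49  53]
 [111 112 113 105  92  82  87  85  87  79  74  77  79  81  80  81  77  69
   61  56  51  48  48  49  55  46  56]]
```

```bash
python3 - <<'E'
from h import *
c=load('top');s=load('scene')
def tri(t,u):
    a=[235+t[0]/6,140+t[1]/6]; b=[300+(u[0]-396)/6,135+u[1]/6]
    A=[];B=[]
    for cam,p in((c,a),(s,b)):
        o=cam['world_from_camera'][:3,3];d=px(cam,*p,0)-o;d/=np.linalg.norm(d);M=np.eye(3)-np.outer(d,d);A.append(M);B.append(M@o)
    x=np.linalg.lstsq(np.vstack(A),np.hstack(B),rcond=None)[0]; return x.round(4),[np.round(np.linalg.norm(M@x-b)*1e3,1) for M,b in zip(A,B)]
print(tri((222,95),(612,78)),tri((210,98),(640,78)))
print('g1',tri((215,185),(572,200)))
i=cv2.resize(c['image'][135:170,245:285,::-1],None,fx=10,fy=10,interpolation=cv2.INTER_CUBIC)
j=cv2.resize(s['image'][120:155,320:360,::-1],None,fx=10,fy=10,interpolation=cv2.INTER_CUBIC)
cv2.imwrite('pics/z.png',np.clip(np.hstack([i,j]).astype(float)*1.9,0,255))
E
```

```text
(array([0.6568, 0.016 , 0.1595]), [np.float64(5.7), np.float64(5.7)]) (array([0.6688, 0.0202, 0.1464]), [np.float64(14.6), np.float64(14.6)])
g1 (array([0.6448, 0.0316, 0.0598]), [np.float64(2.8), np.float64(2.8)])[ WARN:0@0.028] global loadsave.cpp:1063 imwrite_ Unsupported depth image for selected encoder is fallbacked to CV_8U.
```

View pics/z.png

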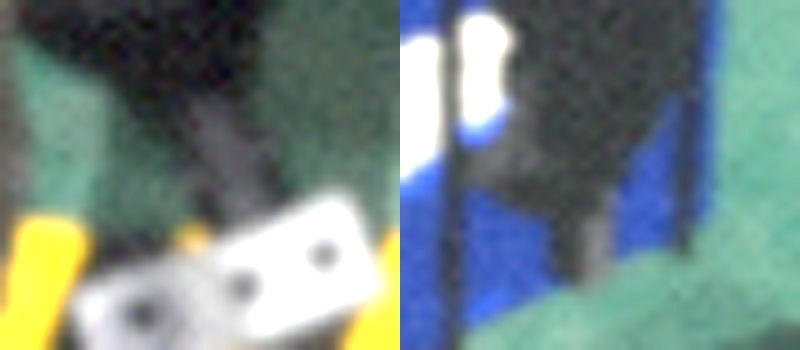

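```bash
python3 - <<'E'
from h import *
np.set_printoptions(linewidth=200)
P=cloud(load('top')); print((P[144:160,258:276,2]*1e3).round())
P=cloud(load('scene')); print((P[138:156,332:346,2]*1e3).round())
E
```

```text
[[256. 255. 255. 252. 251. 251. 248. 248. 243. 244. 237. 188.  -0.  -0.  -2.  -3.  -1.   1.]
 [212. 211. 244. 250. 248. 245. 243. 239. 238. 243. 241. 237.   1.  -5.  -1.  -5.  -2.  -2.]
 [206. 204. 238. 242. 245. 237. 237. 236. 236. 234. 237. 233.   0.  -2.  -1.   1.   1.   0.]
 [198. 197. 190. 244. 240. 243. 234. 232. 233. 230. 232. 146.   1.  -2.  -1.   0.  -0.  -3.]
 [ -0.  -3. 172. 235. 238. 239. 231. 231. 231. 230. 183. 187. 185.  -3.  -0.   1.  -1.  -3.]
 [ -3.  -4.   0. 175. 232. 236. 233. 231. 231. 229. 229. 192. 195. 178.   1.  -2.   4.   1.]
 [  0.   1.   2.  -3. 148. 181. 182. 229. 227. 227. 230. 214. 215. 213.   2.   0.  -1.  -4.]
 [ -5.  -2.  -2.   4. 186. 185. 183. 225. 228. 225. 227. 215. 211. 211. 213.  -3.  -2.  -0.]
 [ -0.  -1.  -2.   2. 192. 193. 213. 213. 230. 226. 225. 223. 215. 217. 219.  -3.  -0.  -1.]
 [ -0.  -1.  -4.  -2. 178. 213. 215. 213. 223. 225. 225. 222. 218. 220. 221. 220.   1.   2.]
 [ -1.  -4.  -0.  -5.  -3. 214. 213. 211. 202. 223. 217. 219. 221. 221. 221. 222.   3.   1.]
 [ -3.   1.   0.  -5.  -2.  -1. 220. 216. 219. 221. 222. 218. 222. 221. 221. 
[... 1003 characters left out ...]
. 149. 149. 149. 141.  -1.   0.   3.   1.]
 [ 24.  17.  22. 141. 149. 147. 145. 142. 146.   2.  -2.   1.  -0.   1.]
 [ 15.  16.  18.   7.   4. 136. 140. 137. 136.   2.  -3.   1.   0.  -1.]
 [ 13.  11.   4.   2.   2.   1.  -1.   0.  -1.   0.   4.   1.   1.   2.]
 [  4.  -0.  -2.  -2.  -1.  -2.  -0.  -0.  -1.   2.  -2.  -3.  -4.  -0.]
 [  4.   5.   0.  -0.  -2.   1.   0.  -3.   1.   1.   2.   2.   4.   3.]
 [ -5.  -2.   1.  -0.  -2.  -4.  -0.  -2.   1.   1.   1.  -1.  -1.  -1.]
 [  5.   3.  -0.  -1.  -1.   0.  -4.   1.   1.  -1.  -4.  -5.  -3.   1.]
 [ -0.  -0.   2.  -6.   1.  -2.  -2.  -4.  -1.  -2.   3.  -5.   1.   3.]
 [ -3.  -2.   2.   0.   0.   2.   5.   3.  -2.   2.  -2.  -2.  -0.   2.]]
```

Emit:
step_arm([
  [-3, 0, -30, 0, 0, 0, 0.1],
  [0, 0, -30, 0, 0, 0, 0.1],
  [0, 0, -30, 0, 0, 0, 0.1],
  [0, 0, -8, 0, 0, 0, 0.1],
  [0, 0, 0, 0, 0, 0, 0.1],
])

```text
clock: 5.4
tcp_pos: [0.6797, 0.0408, -0.0061]
orientation: [-0.001, 0.541, 0.841, -0.001]
wrist_force: [-0.3, -0.0, 0.3]
finger_gap: 0.0468
grip_force: 0.0
```

```bash
cat > tip.py <<'E'
from h import *
np.set_printoptions(linewidth=220)
s=get_state();t=s['tcp_pos'];print(t,s['wrist_force'])
P=cloud(shot('scene')).reshape(-1,3)
m=(np.hypot(P[:,0]-t[0],P[:,1]-t[1])<.055)&(P[:,2]>.016)&(P[:,2]<.1)
Q=P[m];Q=Q[np.argsort(Q[:,2])];print((Q[:24]*1e3).round().astype(int).tolist())
E
python3 tip.py
```

```text
[ 0.67973143  0.04084011 -0.00607901] [-0.3031842  -0.01494768  0.29258836]
[[671, 28, 16], [694, 30, 17], [660, 64, 17], [661, 66, 20], [656, 26, 26], [703, 56, 26], [708, 45, 27], [701, 60, 29], [703, 63, 31], [659, 24, 32], [650, 29, 32], [702, 43, 33], [701, 54, 33], [655, 18, 34], [701, 47, 34], [709, 41, 35], [703, 44, 36], [706, 42, 36], [712, 44, 36], [706, 48, 36], [649, 23, 38], [658, 17, 38], [707, 44, 38], [701, 48, 39]]
```

Emit:
step_arm([
  [4, 0, -6, 0, 0, 0, 0.1],
  [0, 0, -6, 0, 0, 0, 0.1],
  [0, 0, 0, 0, 0, 0, 0.1],
])

```text
clock: 5.75
tcp_pos: [0.6853, 0.0407, -0.0169]
orientation: [0.0, 0.541, 0.841, 0.0]
wrist_force: [-0.2, -0.2, -0.5]
finger_gap: 0.0472
grip_force: 0.0
```

Emit:
step_arm([
  [0, 0, -3, 0, 0, 0, 0.1],
  [0, 0, 0, 0, 0, 0, 0.1],
])

```text
clock: 5.95
tcp_pos: [0.685, 0.0408, -0.0199]
orientation: [-0.0, 0.541, 0.841, -0.0]
wrist_force: [-0.7, -0.6, -0.1]
finger_gap: 0.047
grip_force: 0.0
```

```bash
python3 tip.py
```

```text
[ 0.68496885  0.04076639 -0.01992494] [-0.73508928 -0.62506281 -0.11493174]
[[706, 53, 17], [665, 19, 17], [679, 21, 17], [711, 42, 18], [708, 50, 18], [659, 76, 19], [663, 24, 19], [644, 60, 19], [710, 47, 19], [660, 19, 20], [706, 54, 21], [715, 41, 22], [655, 31, 22], [702, 55, 22], [652, 27, 22], [707, 49, 24], [706, 55, 25], [662, 23, 25], [703, 56, 26], [656, 20, 26], [662, 16, 27], [665, 20, 27], [709, 45, 27], [708, 39, 27]]
```

Emit:
step_arm([
  [-1.5, 0, -3, 0, 0, 0, 0.1],
  [0, 0, 0, 0, 0, 0, 0.1],
])

```text
clock: 6.2
tcp_pos: [0.6831, 0.0408, -0.0231]
orientation: [-0.0, 0.541, 0.841, -0.0]
wrist_force: [-1.2, 0.0, -0.2]
finger_gap: 0.0471
grip_force: 0.0
```

Emit:
step_arm([
  [0, 0, -2, 0, 0, 0, 0.1],
  [0, 0, 0, 0, 0, 0, 0.1],
])

```text
clock: 6.4
tcp_pos: [0.6834, 0.0408, -0.025]
orientation: [-0.0, 0.541, 0.841, -0.0]
wrist_force: [0.7, 0.5, -0.9]
finger_gap: 0.0472
grip_force: 0.0
```

Emit:
step_arm([
  [0, 0, -1.5, 0, 0, 0, 0.1],
  [0, 0, 0, 0, 0, 0, 0.1],
])

```text
clock: 6.6
tcp_pos: [0.6835, 0.0407, -0.0265]
orientation: [-0.0, 0.541, 0.841, -0.0]
wrist_force: [0.1, 0.1, -0.2]
finger_gap: 0.0465
grip_force: 0.0
```

Emit:
step_arm([
  [0, 0, -1.5, 0, 0, 0, 0.1],
  [0, 0, 0, 0, 0, 0, 0.1],
])

```text
clock: 6.8
tcp_pos: [0.6835, 0.0408, -0.028]
orientation: [-0.0, 0.541, 0.841, -0.0]
wrist_force: [-0.1, -0.1, 0.7]
finger_gap: 0.0471
grip_force: 0.0
```

Emit:
step_arm([
  [0, 0, 0, 0, 0, 0, -0.08],
  [0, 0, 0, 0, 0, 0, -0.2],
  [0, 0, 0, 0, 0, 0, -0.2],
], newtons=50)

```text
clock: 7.1
tcp_pos: [0.6841, 0.0409, -0.0273]
orientation: [0.0, 0.541, 0.841, 0.0]
wrist_force: [0.7, 0.4, 1.3]
finger_gap: 0.0349
grip_force: 29.9
```

Emit:
step_arm([
  [0, 0, 0, 0, 0, 0, -1],
  [0, 0, 0, 0, 0, 0, -1],
  [0, 0, 3, 0, 0, 0, -1],
  [0, 0, 5, 0, 0, 0, -1],
  [0, 0, 5, 0, 0, 0, -1],
], newtons=70)

```text
clock: 7.6
tcp_pos: [0.6829, 0.0407, -0.0151]
orientation: [-0.001, 0.541, 0.841, -0.0]
wrist_force: [-0.9, -0.1, -1.5]
finger_gap: 0.0331
grip_force: 69.5
```

```bash
cat > brk.py <<'E'
from h import *
c=shot('top');s=get_state();t=s['tcp_pos'];print(t,s['wrist_force'],s['finger_gap'])
P=cloud(c);im=c['image'];m=(im.min(2)>110)&(np.hypot(P[...,0]-t[0],P[...,1]-t[1])<.1)&(P[...,2]>-.01)&(P[...,2]<.2)
Q=P[m];A=np.c_[Q[:,:2]-t[:2],np.ones(len(Q))]
for _ in range(4):
    w=np.linalg.lstsq(A,Q[:,2],rcond=None)[0];r=abs(A@w-Q[:,2]);k=r<max(.004,np.median(r)*2);A,Q=A[k],Q[k]
print('plane slope,z',w.round(4),len(Q))
cv2.imwrite('pics/g3.png',cv2.resize(im[130:220,225:320,::-1],None,fx=6,fy=6,interpolation=cv2.INTER_CUBIC))
E
python3 brk.py
```

```text
[ 0.68381778  0.04068701 -0.01390036] [ 0.18490876 -0.00946521 -1.49539901] 0.03269029429337871
plane slope,z [-0.0208  0.0044  0.0199] 144
```

Emit:
step_arm([
  [0, 0, 20, 0, 0, 0, -1],
  [0, 0, 30, 0, 0, 0, -1],
  [0, 0, 35, 0, 0, 0, -1],
  [0, 0, 30, 0, 0, 0, -1],
  [-10, -12, 0, 0, 0, -1, -1],
])

```text
clock: 8.15
tcp_pos: [0.6779, 0.0296, 0.1061]
orientation: [0.004, 0.548, 0.837, 0.003]
wrist_force: [0.4, -0.5, -0.6]
finger_gap: 0.0327
grip_force: 69.8
```

Emit:
step_arm([
  [-20, -25, 0, 0, 0, -2, -1],
  [-20, -25, 0, 0, 0, -2, -1],
  [-20, -25, 0, 0, 0, -2, -1],
  [-20, -25, 0, 0, 0, -2, -1],
  [-20, -25, 0, 0, 0, -2, -1],
])

```text
clock: 8.65
tcp_pos: [0.5727, -0.0971, 0.1003]
orientation: [0.0, 0.62, 0.785, 0.0]
wrist_force: [0.3, -0.6, -0.6]
finger_gap: 0.0331
grip_force: 69.8
```

Emit:
step_arm([
  [-20, -25, 0, 0, 0, -2, -1],
  [-20, -25, 0, 0, 0, -2, -1],
  [-20, -25, 0, 0, 0, -2, -1],
  [-15, -16, 0, 0, 0, -2, -1],
  [-8, -9, 0, 0, 0, -0.7, -1],
])

```text
clock: 9.15
tcp_pos: [0.4894, -0.1974, 0.1004]
orientation: [0.0, 0.678, 0.735, -0.0]
wrist_force: [-0.3, 0.6, -1.8]
finger_gap: 0.0332
grip_force: 69.8
```

Emit:
step_arm([
  [0, 0, -10, 0, 0, 0, -1],
  [0, 0, 0, 0, 0, 0, -1],
])

```text
clock: 9.35
tcp_pos: [0.4902, -0.1955, 0.0889]
orientation: [-0.001, 0.677, 0.736, 0.0]
wrist_force: [-1.1, 0.0, -1.8]
finger_gap: 0.0332
grip_force: 69.8
```

```bash
cat >> brk.py <<'E'
i=cv2.resize(im[200:265,315:380,::-1],None,fx=6,fy=6,interpolation=cv2.INTER_CUBIC)
sc=shot('scene')['image'];j=cv2.resize(sc[190:280,275:365,::-1],(390,390),interpolation=cv2.INTER_CUBIC)
cv2.imwrite('pics/p1.png',np.hstack([i,j]))
E
python3 brk.py
```

```text
[ 0.49053691 -0.1952521   0.08927551] [-0.3377025  -0.30744462 -1.72057455] 0.03324861898676096
plane slope,z [0.3112 1.7796 0.1475] 11
```

View pics/p1.png

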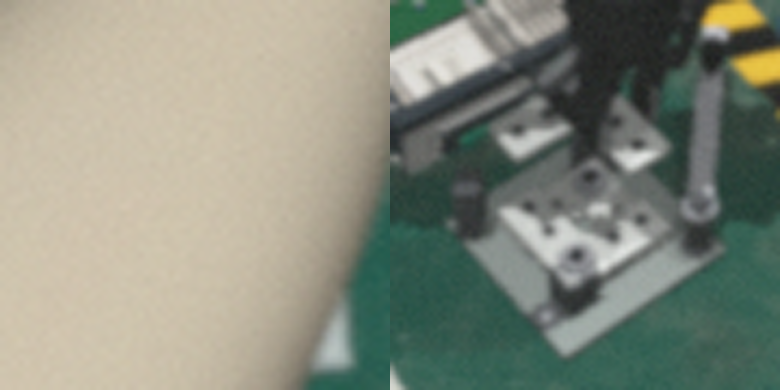

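The scene view shows the bracket held level above the pile. Its limb ends are at (492,128)/(512,160) and (670,148)/(640,172). I'll fit those and compare with the carrier.

```bash
python3 - <<'E'
from fit import *
c=load('scene');k=390/90
P=np.array([[45,-45],[45,-9],[-45,45],[-9,45]])/1e3 # local corners
uv=[(-390+492,126),(-390+514,154),(-390+670,147),(-390+641,166)]
P2=cloud(c)
for u,v in ((575-390+60,130),(525-390,135),(640-390,140)): print(P2[int(190+v/k),int(275+u/k)].round(3))
for z in(.124,.127,.130):
    Q=pts(c,uv,z,(275,190),k); print(z,rigid(P,Q),(Q*1e3).round().tolist())
# carrier in scene: plate corners (leftmost (450,222), near (567,357), right (722,248))
Q=pts(c,[(452-390,224),(567-390,356),(722-390,248)],.01,(275,190),k);print(rigid(np.array([[-73,73],[-73,-73],[73,-73]])/1e3,Q))
E
```

```text
[ 0.496 -0.204  0.125]
[ 0.432 -0.167  0.126]
[ 0.495 -0.211  0.124]
0.124 (array([ 0.46561305, -0.18504982]), np.float64(-176.1721830878206), np.float64(6.2277885526759755)) [[418.0, -146.0], [418.0, -175.0], [509.0, -228.0], [484.0, -230.0]]
0.127 (array([ 0.46440838, -0.18699886]), np.float64(-176.17218308782063), np.float64(6.144266531874671)) [[417.0, -148.0], [417.0, -177.0], [508.0, -229.0], [483.0, -232.0]]
0.13 (array([ 0.46320371, -0.18894789]), np.float64(-176.17218308782057), np.float64(6.06074451107318)) [[416.0, -150.0], [416.0, -179.0], [506.0, -231.0], [481.0, -234.0]]
(array([ 0.46450938, -0.18964135]), np.float64(5.333900973763145), np.float64(4.360920731442467))
```

Emit:
step_arm([
  [1, -1, -20, 0, 0, 0, -1],
  [0, 0, -20, 0, 0, 0, -1],
  [0, 0, -20, 0, 0, 0, -1],
  [0, 0, -12, 0, 0, 0, -1],
  [0, 0, -2, 0, 0, 0, -1],
])

```text
clock: 9.95
tcp_pos: [0.4909, -0.1959, 0.0147]
orientation: [-0.001, 0.677, 0.736, -0.0]
wrist_force: [-0.9, -0.0, -1.6]
finger_gap: 0.0331
grip_force: 69.8
```

Emit:
step_arm([
  [0, 0, -4, 0, 0, 0, -1],
  [0, 0, 0, 0, 0, 0, -1],
  [0, 0, 0, 0, 0, 0, -1],
])

```text
clock: 10.25
tcp_pos: [0.4923, -0.1975, 0.013]
orientation: [0.001, 0.677, 0.736, 0.0]
wrist_force: [0.7, 0.2, -2.0]
finger_gap: 0.0328
grip_force: 69.8
```

Emit:
step_arm([
  [-0.5, 0.8, -4, 0, 0, 0, -1],
  [0, 0, -3, 0, 0, 0, -1],
  [0, 0, 0, 0, 0, 0, -1],
])

```text
clock: 10.55
tcp_pos: [0.4908, -0.1963, 0.0049]
orientation: [-0.0, 0.677, 0.736, -0.0]
wrist_force: [0.2, -0.2, -2.1]
finger_gap: 0.033
grip_force: 69.8
```

Emit:
step_arm([
  [0, 0, -1.5, 0, 0, 0, -1],
  [0, 0, 0, 0, 0, 0, -1],
])

```text
clock: 10.75
tcp_pos: [0.4911, -0.1964, 0.0036]
orientation: [-0.0, 0.677, 0.736, -0.0]
wrist_force: [-0.6, -1.0, -1.6]
finger_gap: 0.0331
grip_force: 69.8
```

Emit:
step_arm([
  [0, 0, -1, 0, 0, 0, -1],
  [0, 0, 0, 0, 0, 0, -1],
])

```text
clock: 10.95
tcp_pos: [0.4913, -0.1965, 0.0029]
orientation: [0.0, 0.677, 0.736, 0.0]
wrist_force: [-0.4, -0.2, 0.4]
finger_gap: 0.0332
grip_force: 70.0
```

Contact is starting, as expected at about z = 0.0029. I'll press slightly further and open.

Emit:
step_arm([
  [0, 0, -0.7, 0, 0, 0, -1],
  [0, 0, 0, 0, 0, 0, -1],
])

```text
clock: 11.15
tcp_pos: [0.4913, -0.1965, 0.0029]
orientation: [0.0, 0.677, 0.736, 0.0]
wrist_force: [-2.1, 0.5, 5.4]
finger_gap: 0.0332
grip_force: 70.7
```

Emit:
step_arm([
  [0, 0, 0, 0, 0, 0, -0.1],
  [0, 0, 0, 0, 0, 0, 0.05],
  [0, 0, 0, 0, 0, 0, 0.05],
  [0, 0, 5, 0, 0, 0, 0.05],
])

```text
clock: 11.55
tcp_pos: [0.4906, -0.1962, 0.0065]
orientation: [-0.001, 0.677, 0.736, -0.0]
wrist_force: [0.3, -0.3, -0.1]
finger_gap: 0.0449
grip_force: 0.0
```

Emit:
step_arm([
  [0, 0, 15, 0, 0, 0, 0.05],
  [0, 0, 40, 0, 0, 0, 0.1],
  [0, 0, 45, 0, 0, 0, 0.1],
  [0, -30, 20, 0, 0, 5, 0.1],
  [0, -40, 0, 0, 0, 5, 0.1],
])

```text
clock: 12.05
tcp_pos: [0.4937, -0.2673, 0.132]
orientation: [0.004, 0.608, 0.794, 0.0]
wrist_force: [1.6, -0.8, 0.4]
finger_gap: 0.047
grip_force: 0.0
```

Emit:
step_arm([
  [-8, -30, 0, 0, 0, 5.6, 0.1],
  [-8, -30, 0, 0, 0, 5.6, 0.1],
  [-8, -31, 0, 0, 0, 5.6, 0.1],
  [-8, -31, 0, 0, 0, 5.6, 0.1],
  [-8, -31, 0, 0, 0, 5.6, 0.1],
])

```text
clock: 12.55
tcp_pos: [0.4507, -0.4207, 0.1273]
orientation: [0.0, 0.399, 0.917, 0.0]
wrist_force: [-0.0, 1.1, -0.5]
finger_gap: 0.047
grip_force: 0.0
```

```bash
python3 - <<'E'
from fit import *
c=shot('top'); P=cloud(c); im=c['image']
print(get_state()['tcp_pos'],get_state()['orientation'])
m=(im.min(2)>150)&(np.hypot(P[...,0]-.4638,P[...,1]+.1888)<.068)&(P[...,2]>.025)&(P[...,2]<.055)
print('pile white z percentiles',np.percentile(P[m][:,2],[5,25,50,75,95]).round(4),m.sum())
cv2.imwrite('pics/p2.png',np.hstack([cv2.resize(im[205:265,315:381,::-1],None,fx=6,fy=6,interpolation=cv2.INTER_CUBIC),cv2.resize(shot('scene')['image'][190:280,275:365,::-1],(360,360),interpolation=cv2.INTER_CUBIC)]))
E
```

```text
[ 0.4495999  -0.42589803  0.12709994] [ 8.29047212e-04  3.98653177e-01  9.17099696e-01 -1.76214174e-03]
pile white z percentiles [0.0282 0.0366 0.0392 0.0409 0.0468] 676
```

View pics/p2.png

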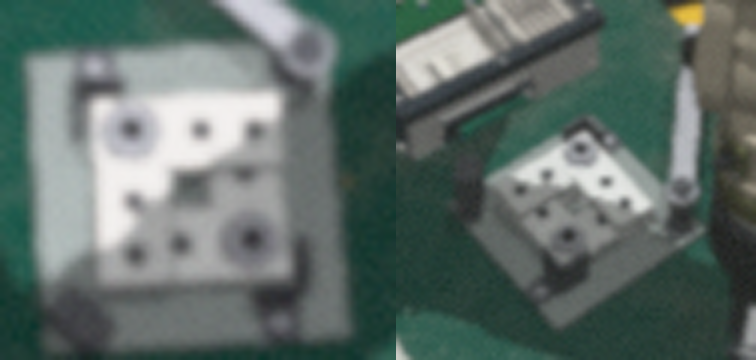

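The third bracket lies flat with its bush at (130,127), toward (+x,+y), and its top corners are at (93,97) and (282,93). Its top is at about 40 mm, as wanted. Next is bracket b.

```bash
python3 - <<'E'
from fit import *
c=load('top')
Q=pts(c,[(93,97),(282,93)],.04,(315,205),6); Q2=pts(c,[(130,128)],.048,(315,205),6)
a=np.radians(4.8);R=np.array([[np.cos(a),-np.sin(a)],[np.sin(a),np.cos(a)]])
print(((np.r_[Q,Q2]-[.4638,-.1888])@R*1e3).round(1))
E
```

```text
[[ 44.2  43.7]
 [ 41.  -45.9]
 [ 27.   27.7]]
```

Emit:
step_arm([
  [5, 5, -30, 0, 0, 0, 0.1],
  [0, 0, -40, 0, 0, 0, 0.1],
  [0, 0, -40, 0, 0, 0, 0.1],
  [0, 0, 0, 0, 0, 0, 0.1],
  [0, 0, 0, 0, 0, 0, 0.1],
])

```text
clock: 13.15
tcp_pos: [0.4559, -0.4134, 0.0172]
orientation: [-0.001, 0.401, 0.916, 0.001]
wrist_force: [-0.2, 0.4, 0.4]
finger_gap: 0.0467
grip_force: 0.0
```

Emit:
step_arm([
  [-0.8, -6, 0, 0, 0, 0.6, 0.1],
  [0, 0, 0, 0, 0, 0, 0.1],
  [0, 0, 0, 0, 0, 0, 0.1],
])

```text
clock: 13.45
tcp_pos: [0.4564, -0.4219, 0.0191]
orientation: [0.002, 0.396, 0.918, -0.001]
wrist_force: [0.1, 0.7, -0.7]
finger_gap: 0.0471
grip_force: 0.0
```

```bash
python3 tip.py
```

```text
[ 0.45635406 -0.42189688  0.01913157] [ 0.12511088  0.70613342 -0.65458446]
[[486, -437, 16], [463, -458, 16], [470, -444, 16], [479, -447, 17], [475, -455, 17], [479, -451, 17], [484, -454, 17], [475, -451, 17], [478, -457, 17], [472, -442, 17], [478, -439, 17], [472, -446, 17], [470, -449, 17], [479, -455, 17], [482, -456, 17], [480, -441, 18], [486, -441, 18], [474, -448, 18], [490, -441, 18], [482, -446, 18], [470, -453, 18], [489, -451, 18], [473, -444, 18], [475, -438, 19]]
```

Emit:
step_arm([
  [-1, 1, -12, 0, 0, 0, 0.1],
  [0, 0, -12, 0, 0, 0, 0.1],
  [0, 0, 0, 0, 0, 0, 0.1],
  [0, 0, 0, 0, 0, 0, 0.1],
])

```text
clock: 13.9
tcp_pos: [0.4537, -0.4186, -0.0081]
orientation: [-0.001, 0.396, 0.918, 0.001]
wrist_force: [0.4, -0.8, 0.1]
finger_gap: 0.0467
grip_force: 0.0
```

Emit:
step_arm([
  [1, -1, -6, 0, 0, 0, 0.1],
  [0, 0, -5, 0, 0, 0, 0.1],
  [0, 0, 0, 0, 0, 0, 0.1],
])

```text
clock: 14.2
tcp_pos: [0.455, -0.42, -0.0188]
orientation: [-0.001, 0.396, 0.918, 0.0]
wrist_force: [-0.1, 0.4, -1.1]
finger_gap: 0.0472
grip_force: 0.0
```

Emit:
step_arm([
  [0, 0, -3, 0, 0, 0, 0.1],
  [0, 0, -3, 0, 0, 0, 0.1],
  [0, 0, 0, 0, 0, 0, 0.1],
  [0, 0, 0, 0, 0, 0, 0.1],
])

```text
clock: 14.6
tcp_pos: [0.4553, -0.4204, -0.024]
orientation: [-0.0, 0.396, 0.918, 0.0]
wrist_force: [-0.2, 0.2, -0.6]
finger_gap: 0.0468
grip_force: 0.0
```

Emit:
step_arm([
  [0, 0.5, -3.2, 0, 0, 0, 0.1],
  [0, 0, 0, 0, 0, 0, 0.1],
  [0, 0, 0, 0, 0, 0, -0.08],
  [0, 0, 0, 0, 0, 0, -0.2],
  [0, 0, 0, 0, 0, 0, -0.2],
], newtons=50)

```text
clock: 15.1
tcp_pos: [0.4554, -0.4199, -0.0269]
orientation: [0.0, 0.396, 0.918, 0.0]
wrist_force: [-0.7, 0.7, 2.5]
finger_gap: 0.0346
grip_force: 29.0
```

Emit:
step_arm([
  [0, 0, 0, 0, 0, 0, -1],
  [0, 0, 0, 0, 0, 0, -1],
], newtons=70)

```text
clock: 15.3
tcp_pos: [0.4555, -0.42, -0.0267]
orientation: [0.0, 0.396, 0.918, -0.0]
wrist_force: [-0.6, 1.3, 5.2]
finger_gap: 0.033
grip_force: 69.2
```

Emit:
step_arm([
  [0, 0, 5, 0, 0, 0, -1],
  [0, 0, 15, 0, 0, 0, -1],
  [0, 0, 30, 0, 0, 0, -1],
  [0, 0, 30, 0, 0, 0, -1],
  [0, 0, 35, 0, 0, 0, -1],
])

```text
clock: 15.8
tcp_pos: [0.4545, -0.4192, 0.0876]
orientation: [-0.001, 0.396, 0.918, 0.001]
wrist_force: [0.4, 0.1, -2.2]
finger_gap: 0.033
grip_force: 70.0
```

Emit:
step_arm([
  [-1, 12, 0, 0, 0, -3, -1],
  [-2, 24, 0, 0, 0, -4, -1],
  [-2, 24, 0, 0, 0, -4, -1],
  [-2, 24, 0, 0, 0, -4, -1],
  [-2, 24, 0, 0, 0, -4, -1],
])

```text
clock: 16.3
tcp_pos: [0.4458, -0.3109, 0.0874]
orientation: [-0.0, 0.543, 0.84, 0.0]
wrist_force: [0.6, 0.1, -1.7]
finger_gap: 0.0328
grip_force: 70.0
```

Emit:
step_arm([
  [-2, 24, 0, 0, 0, -4, -1],
  [-2, 24, 0, 0, 0, -4, -1],
  [-2, 24, 0, 0, 0, -4, -1],
  [-2, 24, 0, 0, 0, -4, -1],
  [-1, 20, 0, 0, 0, -3, -1],
])

```text
clock: 16.8
tcp_pos: [0.4366, -0.1945, 0.0875]
orientation: [-0.001, 0.674, 0.739, -0.0]
wrist_force: [0.5, -0.4, -1.4]
finger_gap: 0.033
grip_force: 70.0
```

Emit:
step_arm([
  [-1, 13, 0, 0, 0, -0.5, -1],
  [0, 0, 0, 0, 0, 0, -1],
  [0, 0, 0, 0, 0, 0, -1],
])

```text
clock: 17.1
tcp_pos: [0.4365, -0.1832, 0.0878]
orientation: [0.0, 0.676, 0.737, -0.0]
wrist_force: [0.0, -0.2, -2.0]
finger_gap: 0.0328
grip_force: 70.0
```

Emit:
step_arm([
  [0, 2, -15, 0, 0, 0, -1],
  [0, 0, -20, 0, 0, 0, -1],
  [0, 0, -18, 0, 0, 0, -1],
  [0, 0, -8, 0, 0, 0, -1],
  [0, 0, 0, 0, 0, 0, -1],
])

```text
clock: 17.6
tcp_pos: [0.4355, -0.1811, 0.0258]
orientation: [-0.001, 0.677, 0.736, -0.0]
wrist_force: [-0.1, 0.0, -2.0]
finger_gap: 0.0329
grip_force: 70.0
```

```bash
python3 - <<'E'
from h import *
s=shot('scene');t=get_state()['tcp_pos'];print(t)
P=cloud(s);m=(s['image'].min(2)>75)&(np.ptp(s['image'].astype(int),axis=2)<30)&(np.hypot(P[...,0]-.4638,P[...,1]+.1888)<.068)&(P[...,2]>.053)&(P[...,2]<.075)
Q=P[m];print(len(Q))
w=np.linalg.lstsq(np.c_[Q[:,:2]-[.4638,-.1888],np.ones(len(Q))],Q[:,2],rcond=None)[0];print(w.round(4))
a=np.radians(4.8);R=np.array([[np.cos(a),-np.sin(a)],[np.sin(a),np.cos(a)]])
q=(Q[:,:2]-[.4638,-.1888])@R;print((np.percentile(q,[1,5,95,99],axis=0)*1e3).round(1))
E
```

```text
[ 0.43618349 -0.18139744  0.02662435]
421
[-0.0329  0.0093  0.0629]
[[-46.5 -46.4]
 [-44.  -45.1]
 [ 37.5  15.3]
 [ 42.1  25.1]]
```

Emit:
step_arm([
  [0, 0, -5, 0, 0, 0, -1],
  [0, 0, -4, 0, 0, 0, -1],
  [0, 0, -2, 0, 0, 0, -1],
  [0, 0, 0, 0, 0, 0, -1],
])

```text
clock: 18.05
tcp_pos: [0.4363, -0.1809, 0.0158]
orientation: [-0.0, 0.676, 0.737, -0.0]
wrist_force: [-0.8, -0.2, -2.6]
finger_gap: 0.0329
grip_force: 70.0
```

Emit:
step_arm([
  [0, 0, -1, 0, 0, 0, -1],
  [0, 0, 0, 0, 0, 0, -1],
])

```text
clock: 18.25
tcp_pos: [0.4364, -0.1809, 0.0149]
orientation: [0.0, 0.676, 0.737, 0.0]
wrist_force: [0.3, 0.2, -2.9]
finger_gap: 0.0332
grip_force: 70.0
```

Emit:
step_arm([
  [0, 0, -0.8, 0, 0, 0, -1],
  [0, 0, 0, 0, 0, 0, -1],
])

```text
clock: 18.45
tcp_pos: [0.4364, -0.1809, 0.014]
orientation: [0.0, 0.676, 0.737, 0.0]
wrist_force: [0.7, 0.6, -2.3]
finger_gap: 0.0329
grip_force: 70.0
```

Emit:
step_arm([
  [0, 0, -0.7, 0, 0, 0, -1],
  [0, 0, 0, 0, 0, 0, -1],
])

```text
clock: 18.65
tcp_pos: [0.4364, -0.181, 0.0134]
orientation: [0.0, 0.676, 0.737, 0.0]
wrist_force: [-0.2, 1.1, -1.0]
finger_gap: 0.0329
grip_force: 70.1
```

Emit:
step_arm([
  [0, 0, -0.6, 0, 0, 0, -1],
  [0, 0, 0, 0, 0, 0, -1],
])

```text
clock: 18.85
tcp_pos: [0.4365, -0.181, 0.0133]
orientation: [0.0, 0.676, 0.737, 0.0]
wrist_force: [-2.0, 0.9, 4.3]
finger_gap: 0.0329
grip_force: 70.8
```

Emit:
step_arm([
  [0, 0, 0, 0, 0, 0, -0.1],
  [0, 0, 0, 0, 0, 0, 0.05],
  [0, 0, 0, 0, 0, 0, 0.05],
  [0, 0, 5, 0, 0, 0, 0.05],
  [0, 0, 15, 0, 0, 0, 0.05],
])

```text
clock: 19.35
tcp_pos: [0.4353, -0.1803, 0.032]
orientation: [-0.001, 0.676, 0.737, -0.0]
wrist_force: [-0.2, -0.2, -0.1]
finger_gap: 0.0449
grip_force: 0.0
```

Emit:
step_arm([
  [0, 0, 35, 0, 0, -5, 0.05],
  [0, 0, 40, 0, 0, -8, 0.05],
  [30, 5, 10, 0, 0, -8, 0.05],
  [40, 8, 0, 0, 0, -8, 0.05],
  [40, 8, 0, 0, 0, -8, 0.05],
])

```text
clock: 19.85
tcp_pos: [0.5481, -0.1602, 0.1194]
orientation: [0.001, 0.877, 0.481, 0.001]
wrist_force: [0.2, -0.4, -0.5]
finger_gap: 0.0449
grip_force: 0.0
```

Emit:
step_arm([
  [30, 8, 0, 0, 0, -6.6, 0.05],
  [20, 6, 0, 0, 0, 0, 0.05],
  [0, 0, 0, 0, 0, 0, 0.05],
  [0, 0, 0, 0, 0, 0, 0.05],
])

```text
clock: 20.25
tcp_pos: [0.5958, -0.1457, 0.1174]
orientation: [-0.0, 0.901, 0.433, -0.001]
wrist_force: [0.3, -0.7, 0.3]
finger_gap: 0.0448
grip_force: 0.0
```

```bash
python3 - <<'E'
from h import *
for n in('top','scene'):
    c=shot(n);P=cloud(c);im=c['image']
    m=(im.min(2)>120)&(np.hypot(P[...,0]-.4638,P[...,1]+.1888)<.068)&(P[...,2]>.035)&(P[...,2]<.065)
    Q=P[m];print(n,m.sum(),np.percentile(Q[:,2],[5,25,50,75,95]).round(4) if len(Q) else '')
    m=(np.hypot(P[...,0]-.604,P[...,1]+.1444)<.02)&(P[...,2]>.075)&(P[...,2]<.093);print('knob',P[m].mean(0).round(4),m.sum())
c=load('top');cv2.imwrite('pics/p3.png',np.hstack([cv2.resize(c['image'][165:270,310:385,::-1],(400,560),interpolation=cv2.INTER_CUBIC),cv2.resize(load('scene')['image'][180:280,275:365,::-1],(400,560),interpolation=cv2.INTER_CUBIC)]))
E
```

```text
top 978 [0.0376 0.0424 0.0485 0.0506 0.0556]
knob [nan nan nan] 0
scene 666 [0.0383 0.0445 0.0491 0.0513 0.0558]
knob [ 0.6052 -0.1472  0.0846] 33<stdin>:6: RuntimeWarning: Mean of empty slice.
  ret = um.true_divide(
```

View pics/p3.png

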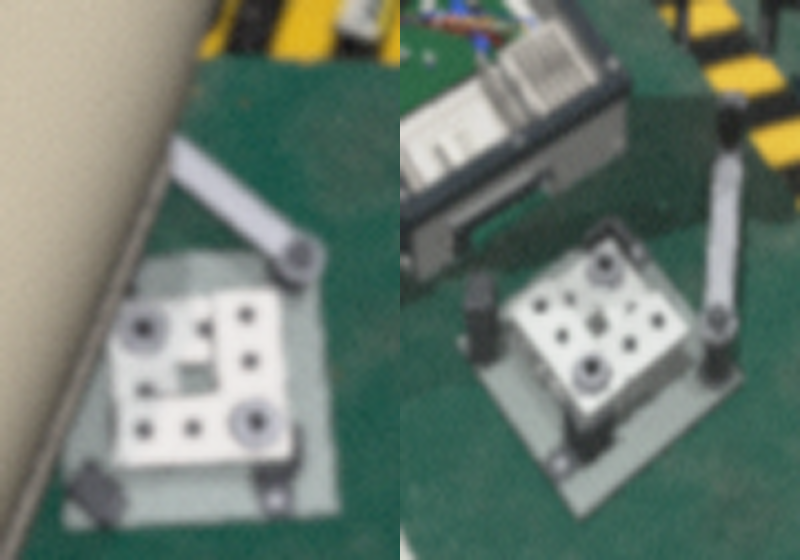

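The fourth bracket sits flat on top with its bush at (255,420), toward (-x,-y), and its top is at about 50 mm. Now the keeper: I'll straddle the knob and swing it.

Emit:
step_arm([
  [8, 1, -15, 0, 0, 0, 0.05],
  [0, 0, -15, 0, 0, 0, 0.05],
  [0, 0, -15, 0, 0, 0, 0.05],
  [0, 0, 0, 0, 0, 0, 0.05],
  [0, 0, 0, 0, 0, 0, 0.05],
])

```text
clock: 20.85
tcp_pos: [0.6037, -0.145, 0.0722]
orientation: [-0.0, 0.902, 0.432, -0.0]
wrist_force: [-0.1, -0.6, 0.2]
finger_gap: 0.0445
grip_force: 0.0
```

Emit:
step_arm([
  [0, 0, -8, 0, 0, 0, 0.05],
  [0, 0, -8, 0, 0, 0, 0.05],
  [0, 0, -8, 0, 0, 0, 0.05],
  [0, 0, 0, 0, 0, 0, 0.05],
  [0, 0, 0, 0, 0, 0, 0.05],
])

```text
clock: 21.35
tcp_pos: [0.6041, -0.1448, 0.0484]
orientation: [-0.0, 0.902, 0.433, -0.0]
wrist_force: [0.3, -0.2, 0.3]
finger_gap: 0.0449
grip_force: 0.0
```

Emit:
step_arm([
  [0, 0, -8, 0, 0, 0, 0.05],
  [0, 0, 0, 0, 0, 0, -0.3],
  [0, 0, 0, 0, 0, 0, -0.3],
  [0, 0, 0, 0, 0, 0, -0.3],
])

```text
clock: 21.75
tcp_pos: [0.6045, -0.145, 0.0408]
orientation: [0.0, 0.902, 0.433, 0.0]
wrist_force: [0.6, 0.1, -0.4]
finger_gap: 0.0298
grip_force: 0.0
```

```bash
python3 - <<'E'
import numpy as np
f=np.radians(51.3+np.arange(0,23)*4.4); p=125*np.c_[np.cos(f),np.sin(f)]+[526.5,-241]
print(np.diff(p,axis=0).round(1).tolist(),p[::5].round(1).tolist(),np.degrees(f[::5]))
E
```

```text
[[-7.7, 5.7], [-8.1, 5.1], [-8.5, 4.5], [-8.8, 3.8], [-9.1, 3.1], [-9.3, 2.4], [-9.4, 1.7], [-9.5, 1.0], [-9.6, 0.2], [-9.6, -0.5], [-9.5, -1.3], [-9.4, -2.0], [-9.2, -2.7], [-9.0, -3.4], [-8.7, -4.1], [-8.4, -4.7], [-8.0, -5.4], [-7.5, -5.9], [-7.1, -6.5], [-6.5, -7.0], [-6.0, -7.5], [-5.4, -7.9]] [[604.7, -143.4], [562.4, -121.3], [515.0, -116.5], [469.2, -129.9], [431.7, -159.5]] [ 51.3  73.3  95.3 117.3 139.3]
```

Emit:
step_arm([
  [-7.7, 5.7, 0, 0, 0, 4.4, -0.3],
  [-8.1, 5.1, 0, 0, 0, 4.4, -0.3],
  [-8.5, 4.5, 0, 0, 0, 4.4, -0.3],
  [-8.8, 3.8, 0, 0, 0, 4.4, -0.3],
  [-9.1, 3.1, 0, 0, 0, 4.4, -0.3],
])

```text
clock: 22.25
tcp_pos: [0.5623, -0.1227, 0.0411]
orientation: [0.0, 0.801, 0.598, 0.0]
wrist_force: [-0.4, 0.2, -1.0]
finger_gap: 0.0299
grip_force: 0.2
```

Emit:
step_arm([
  [-9.3, 2.4, 0, 0, 0, 4.4, -0.3],
  [-9.4, 1.7, 0, 0, 0, 4.4, -0.3],
  [-9.5, 1.0, 0, 0, 0, 4.4, -0.3],
  [-9.6, 0.2, 0, 0, 0, 4.4, -0.3],
  [-9.6, -0.5, 0, 0, 0, 4.4, -0.3],
])

```text
clock: 22.75
tcp_pos: [0.5149, -0.118, 0.0412]
orientation: [0.001, 0.673, 0.74, 0.0]
wrist_force: [1.0, -0.3, -0.4]
finger_gap: 0.0301
grip_force: 0.2
```

```bash
cat > knob.py <<'E'
from h import *
c=shot('scene');P=cloud(c);t=get_state();print(t['tcp_pos'],t['orientation'],t['wrist_force'])
r=np.hypot(P[...,0]-.5265,P[...,1]+.241);m=(r<.175)&(r>.03)&(P[...,2]>.055)&(P[...,2]<.0625)&(c['image'].min(2)>60)
a=np.degrees(np.arctan2(P[...,1][m]+.241,P[...,0][m]-.5265));print('bar angle',m.sum(),np.percentile(a,[10,30,50,70,90]).round(1))
E
python3 knob.py
```

```text
[ 0.51306931 -0.1177711   0.04100425] [-3.05698064e-04  6.71643388e-01  7.40874472e-01 -2.86815773e-04] [-2.01225211  0.80357224  0.23108401]
bar angle 183 [ 87.3  91.6  96.  100.6 168. ]
```

The bar is following, at about 95°. I'll continue.

Emit:
step_arm([
  [-9.5, -1.3, 0, 0, 0, 4.4, -0.3],
  [-9.4, -2.0, 0, 0, 0, 4.4, -0.3],
  [-9.2, -2.7, 0, 0, 0, 4.4, -0.3],
  [-9.0, -3.4, 0, 0, 0, 4.4, -0.3],
  [-8.7, -4.1, 0, 0, 0, 4.4, -0.3],
])

```text
clock: 23.3
tcp_pos: [0.4694, -0.1317, 0.0412]
orientation: [0.001, 0.52, 0.854, 0.0]
wrist_force: [1.0, 0.7, -0.4]
finger_gap: 0.0302
grip_force: 0.2
```

Emit:
step_arm([
  [-8.4, -4.7, 0, 0, 0, 4.4, -0.3],
  [-8.0, -5.4, 0, 0, 0, 4.4, -0.3],
  [-7.5, -5.9, 0, 0, 0, 4.4, -0.3],
  [-5, -4.5, 0, 0, 0, 3, -0.3],
  [0, 0, 0, 0, 0, 0, -0.3],
])

```text
clock: 23.8
tcp_pos: [0.4401, -0.1525, 0.0411]
orientation: [0.0, 0.396, 0.918, -0.0]
wrist_force: [-0.8, 0.2, 0.1]
finger_gap: 0.0303
grip_force: 0.0
```

```bash
python3 knob.py
```

```text
[ 0.44033801 -0.15225121  0.04106471] [3.79876383e-04 3.96245958e-01 9.18144320e-01 5.98059825e-05] [ 0.3314695  -0.92073906  0.11780377]
bar angle 213 [126.5 131.6 135.3 139.4 166.7]
```

Emit:
step_arm([
  [-3.4, -3.4, 0, 0, 0, 2.2, -0.3],
  [-3.3, -3.5, 0, 0, 0, 2.2, -0.3],
  [0, 0, 0, 0, 0, 0, -0.3],
])

```text
clock: 24.15
tcp_pos: [0.4337, -0.159, 0.0409]
orientation: [0.0, 0.36, 0.933, 0.0]
wrist_force: [0.2, 0.3, 0.4]
finger_gap: 0.0302
grip_force: 0.0
```

Emit:
step_arm([
  [-2, -2.2, 0, 0, 0, 1, -0.3],
  [0, 0, 0, 0, 0, 0, -0.3],
])

```text
clock: 24.35
tcp_pos: [0.4315, -0.1611, 0.0408]
orientation: [0.0, 0.351, 0.936, 0.0]
wrist_force: [-0.4, -0.3, -0.7]
finger_gap: 0.03
grip_force: 0.0
```

Emit:
step_arm([
  [-1.3, -1.5, 0, 0, 0, 0, -0.3],
  [0, 0, 0, 0, 0, 0, -0.3],
])

```text
clock: 24.55
tcp_pos: [0.43, -0.1626, 0.0407]
orientation: [-0.0, 0.351, 0.936, 0.0]
wrist_force: [0.1, 0.4, -0.1]
finger_gap: 0.0304
grip_force: 0.0
```

```bash
python3 knob.py
```

```text
[ 0.42996029 -0.16253809  0.04071526] [-5.27655932e-05  3.51400102e-01  9.36225382e-01  1.64265481e-06] [0.71144399 0.7868748  0.98058137]
bar angle 205 [132.9 138.2 141.7 145.5 165.9]
```

Emit:
step_arm([
  [-1.3, -1.5, 0, 0, 0, 0, -0.3],
  [0, 0, 0, 0, 0, 0, -0.3],
])

```text
clock: 24.8
tcp_pos: [0.4291, -0.1635, 0.0407]
orientation: [0.0, 0.351, 0.936, 0.001]
wrist_force: [2.2, 2.4, -0.0]
finger_gap: 0.0303
grip_force: 1.9
```

Emit:
step_arm([
  [-1.3, -1.5, 0, 0, 0, 0, -0.3],
  [0, 0, 0, 0, 0, 0, -0.3],
])

```text
clock: 25.0
tcp_pos: [0.429, -0.1637, 0.0407]
orientation: [0.001, 0.351, 0.937, 0.003]
wrist_force: [6.6, 8.7, -1.8]
finger_gap: 0.03
grip_force: 5.4
```

Emit:
step_arm([
  [-1.3, -1.5, 0, 0, 0, 0, -0.3],
  [0, 0, 0, 0, 0, 0, -0.3],
])

```text
clock: 25.2
tcp_pos: [0.4289, -0.1638, 0.0407]
orientation: [0.002, 0.35, 0.937, 0.005]
wrist_force: [11.2, 12.9, -2.7]
finger_gap: 0.0296
grip_force: 8.7
```

Home on the stop: the force builds with no further motion. I'll back off, centre, open slightly and lift.

Emit:
step_arm([
  [3, 3.4, 0, 0, 0, 0, -0.3],
  [1.5, 1.6, 0, 0, 0, 0, -0.1],
  [0, 0, 0, 0, 0, 0, 0],
  [0, 0, 0, 0, 0, 0, 0],
])

```text
clock: 25.6
tcp_pos: [0.4304, -0.1623, 0.0408]
orientation: [-0.0, 0.351, 0.936, -0.0]
wrist_force: [-0.3, 0.4, -0.4]
finger_gap: 0.0426
grip_force: 0.0
```

Emit:
step_arm([
  [0, 0, 10, 0, 0, 0, 0],
  [0, 0, 20, 0, 0, 0, 0],
  [0, 0, 35, 0, 0, 0, 0],
  [0, 0, 40, 0, 0, 0, 0],
  [0, 0, 30, 0, 0, 0, 0],
])

```text
clock: 26.1
tcp_pos: [0.4309, -0.1626, 0.1788]
orientation: [0.001, 0.351, 0.936, -0.0]
wrist_force: [0.8, -0.5, 0.2]
finger_gap: 0.0427
grip_force: 0.0
```

Emit:
step_arm([
  [-10, 40, 10, 0, 0, 0, 0],
  [-10, 45, 0, 0, 0, 0, 0],
  [0, 45, 0, 0, 0, 0, 0],
  [0, 40, 0, 0, 0, 0, 0],
  [0, 0, 0, 0, 0, 0, 0],
])

```text
clock: 26.6
tcp_pos: [0.4098, 0.0115, 0.1868]
orientation: [0.0, 0.348, 0.937, 0.001]
wrist_force: [0.7, -0.6, -0.3]
finger_gap: 0.0426
grip_force: 0.0
```

```bash
python3 knob.py; python3 - <<'E'
from h import *
a=np.radians(4.8);R=np.array([[np.cos(a),-np.sin(a)],[np.sin(a),np.cos(a)]])
for n in('top','scene'):
    c=shot(n);P=cloud(c);im=c['image'];d=np.hypot(P[...,0]-.4638,P[...,1]+.1888)
    m=(im.min(2)>120)&(d<.066)&(P[...,2]>.045)&(P[...,2]<.0525);q=(P[m][:,:2]-[.4638,-.1888])@R*1e3
    print(n,m.sum(),np.percentile(q,[2,98],axis=0).round(1).tolist(),P[m][:,2].mean())
    m=(P[...,2]>.073)&(P[...,2]<.093)&(d<.1);k=P[m].mean(0);print('knob',k.round(4),m.sum(),'angle err deg',np.degrees(np.arctan2(k[1]+.241,k[0]-.5265))-139.8)
E
```

```text
[0.41036131 0.0096839  0.18666192] [5.78692600e-04 3.49091909e-01 9.37088312e-01 1.32145037e-05] [-0.54912266 -0.96811269  0.03960135]
bar angle 253 [132.4 138.2 141.6 144.2 164.9]
top 419 [[-46.1, -43.9], [38.5, 42.9]] 0.04906792697211076
knob [ 0.4291 -0.1592  0.0849] 47 angle err deg 0.1637524398074106
scene 291 [[-44.5, -45.9], [38.2, 35.3]] 0.049370935590141135
knob [ 0.4307 -0.164   0.0838] 38 angle err deg 1.397639907493783
```

```bash
python3 -c "
from workcell import *
print(hand_in())"
```

```text
the job is handed in; nothing more can be done
None
```

I handed the job in at about 27 s of the 67 s allowed: both loose brackets are on the pile as third and fourth layers, flat and turned opposite ways, and the keeper bar is home on its stop by force and camera; the hand-in call gave no verdict, and I did not check the bystanders' positions at the end.

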